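# Put the bench tools back in their fitted rests

## Task

Put the tools back in their places: draw the steel guide pin straight up out of its sleeve block and stand it upright inside the round holder, and lay the block plane, the sanding block and the folding hex-key set flat, each between the corner keepers of the wooden rest whose outline matches it (either way round). Keep the guide pin upright all the while, and do not knock over the glue bottle.

Things in the scene. Friction and masses are not known exactly. Their poses are not given: they have to be found in the camera images.
- guide_pin: Loose upright steel guide pin (about 0.3 kg), 100 mm tall: a smooth round shaft 28 mm in diameter and 62 mm long with, on top of it, a dark knurled round head 34 mm in diameter and 38 mm high. At the start it stands in the bore of the sleeve block, its foot 45 mm deep, so that the head's underside is 17 mm above the block's top. Origin: centre of its flat foot; z runs up its axis. It must be drawn at least 45 mm straight up to come free.
- sleeve_block: Fixed aluminium block 60x60 mm, 55 mm high, on a flange 60x100 mm (8 mm thick) with two bolts; a vertical bore of 30 mm diameter, 45 mm deep, in the middle of its top holds the guide pin with about 1 mm of play all round. Origin: centre of its underside; z up, y along the flange.
- pin_rest: Fixed round holder for the guide pin: plywood board 74x74 mm, 8 mm thick, with a dark wooden ring on it, 56 mm outside and 44 mm inside diameter, 14 mm high above the board; the pin stands on the board inside the ring. Origin: centre of the board's underside (board's top 8 mm above it, ring's top 22 mm); z up.
- block_plane: Loose metal block plane (the one straight before the robot; a second one far off at the left end of the bench belongs to the room), dark blue and grey, 46x155 mm, 51 mm high, lying sole down, about 0.6 kg; the sole is 6 mm thick and 46 mm wide, above it the side cheeks are 44 mm apart over their outsides up to 30 mm height near mid-length (grip across them), the cap above is 36 mm wide. Origin: centre of its underside; y along its length, x across, z up.
- plane_rest: Fixed plywood rest for the block plane: board 76x185 mm, 8 mm thick, with a dark rubber inlay of the tool's outline (46x155 mm) and four dark wooden L-shaped corner keepers, 12 mm high above the board, 62x171 mm clear inside; between the corners the long sides are open for the fingers. Origin: centre of the board's underside, so the board's top is 8 mm above it and the keepers' tops 20 mm. y runs along the long side, z up.
- sanding_block: Loose plain brown sanding block (before the robot; not the grained pine offcuts farther left), 62x112 mm, 31 mm high, lying flat. Origin: centre of its underside; y along its length, x across (grip across x), z up.
- sander_rest: Fixed plywood rest for the sanding block: board 92x142 mm, 8 mm thick, with a dark rubber inlay of the tool's outline (62x112 mm) and four dark wooden L-shaped corner keepers, 12 mm high above the board, 78x128 mm clear inside; between the corners the long sides are open for the fingers. Origin: centre of the board's underside, so the board's top is 8 mm above it and the keepers' tops 20 mm. y runs along the long side, z up.
- hex_keys: Loose folding hex-key set with orange side bars, 19x101 mm, 26 mm high, lying so that one orange bar is on top of the other. Origin: centre of its underside; y along its length, x across (grip across x), z up.
- keys_rest: Fixed plywood rest for the hex-key set: board 49x131 mm, 8 mm thick, with a dark rubber inlay of the tool's outline (19x101 mm) and four dark wooden L-shaped corner keepers, 12 mm high above the board, 35x117 mm clear inside; between the corners the long sides are open for the fingers. Origin: centre of the board's underside, so the board's top is 8 mm above it and the keepers' tops 20 mm. y runs along the long side, z up.
- glue_bottle: Bystander: loose white squeeze bottle of wood glue, 62 mm across, 204 mm tall, standing just left of the work (another at the far left back belongs to the room). Origin: centre of its underside; z up.

How it is judged:
At the end, for the whole second after the job is handed in: Pin stands upright on the board inside the ring of its holder (12 mm from centre); plane, sanding block and hex keys each lie flat, right side up, on the board of their own rest, within 14 mm of its centre and 0.25 rad of its long direction, either way round; all released and at rest (horizontal distance between guide_pin and pin_rest below 0.012 m and z of guide_pin in the frame of pin_rest between 0.004 and 0.013 m and angle between each of guide_pin, block_plane, sanding_block, hex_keys's own z axis and vertical below 0.1 rad and linear speed of each of guide_pin, block_plane, sanding_block, hex_keys below 0.02 m/s and angular speed of each of guide_pin, block_plane, sanding_block, hex_keys below 0.2 rad/s and horizontal distance between block_plane and plane_rest below 0.014 m and z of block_plane in the frame of plane_rest between 0.004 and 0.013 m and angle between the y axis of block_plane and the y axis of plane_rest, either way round below 0.25 rad and horizontal distance between sanding_block and sander_rest below 0.014 m and z of sanding_block in the frame of sander_rest between 0.004 and 0.013 m and angle between the y axis of sanding_block and the y axis of sander_rest, either way round below 0.25 rad and horizontal distance between hex_keys and keys_rest below 0.014 m and z of hex_keys in the frame of keys_rest between 0.004 and 0.013 m and angle between the y axis of hex_keys and the y axis of keys_rest, either way round below 0.25 rad); the robot touches nothing.
It fails at once if the guide pin is tilted by more than 0.5 rad (angle between guide_pin's own z axis and vertical above 0.5 rad).
It fails at once if the glue bottle is knocked over (tilted by more than 0.4 rad) (angle between glue_bottle's own z axis and vertical above 0.4 rad).
It also fails if it takes over 115 s, if anything falls off the work surface, if the arm or the gripper's body presses on something with over 40 N, if the wrist force passes 120 N, or if a joint passes its speed limit or range.

## Robot

A 6-joint arm with a two-finger parallel gripper is mounted at the origin on a cart in front of the work surface, level with it; the furniture and walls round the work are solid. World frame = base frame: x ahead of the robot, y to its left, z up, the work surface at z = 0. Lengths are in m, angles in rad, forces in N, time in s.
With the tool pointing down it reaches from about 0.275 to 0.75 m from the base axis. Payload 10.2 kg.
Tool frame: the origin (TCP) lies between the finger pads; the fingertips stand 11 mm ahead of it and the grasp point (between the pads) lies 8 mm behind it; z points along the fingers, y is the line along which they close (so a half turn about z gives the same grasp; the last joint's range is limited). The gripper opens to 85 mm and grips with 20 to 120 N. Pads are 22 mm wide; open, the fingers measure 114 mm over their backs; the gripper's body (76 mm by 85 mm) begins 54 mm behind the grasp point. The pads swing forward as they close: fully open they stand 13 mm farther back than shut.
Start: joints at [-1.398, 0.313, 1.498, -0, 1.331, -0.223], TCP at [0.202, -0.484, 0.242] pointing down, gripper open.
Joint ranges: [-2.94, 2.94], [-0.97, 2.17], [0.19, 2.56], [-1.23, 4.37], [0.02, 3.11], [-2.88, 2.88]. Speed limits (rad/s): [2.39, 2.39, 3.01, 3.14, 3.14, 3.14].

## Interface

Orientations are given as a rotation vector (axis times angle).
In Python, from plant import arm, get_image, masks_of, place_of gives the robot as it stands.
- The arm moves only by the shell command python3 -m inch 'ROWS'. ROWS is JSON, one flat list of numbers, 7 for each row, row after row: the shift along the tool's x, y, z scaled (see below), then the turn, a rotation vector about the tool's x, y, z scaled (see below), then the opening, from -1 (shut) to 1 (fully open). A call has exactly 8 rows; each row shifts and turns the commanded pose from where the row before left it, along the tool's axes as they then stand; what a row does not reach is not made up. The controller multiplies each number of a shift by 40 cm and each number of a turn by 180 degrees. A row lasts 1/8 s, in which the tool goes at most 62.5 mm and 10.7 degrees, less where a joint would pass 70% of its speed; a pose out of reach is approached as far as the arm can. A call with a number of a shift or a turn outside -1 to 1 is refused whole. A call with a gripper value outside its range is refused whole. The fingers move at their own pace and stop on an object; the grip force is fixed at half the most. Time passes only in rows, so rows that do not move let the fingers close, or fill a call up. It gives the time, the measured TCP pose, the force, the opening and the grip force at its end, in the units of the state.
- arm.observe(): the state, without advancing time (a new reading comes with each control period).
- get_image(name): name is "scene" or "top" or "wrist"; returns a dict with "color" (400x640x3 uint8, red, green, blue), "fx", "fy", "cx", "cy" (pixels), "dist" ([k1, k2, p1, p2, k3] as OpenCV has them; the pictures are not rectified), "world_to_cam" (4x4, takes a point from world to camera coordinates). Camera axes: x right, y down, z forward; pixel columns grow to the right and rows downward; lengths in m; the calibration is good to about 2 mm. A picture is of the moment at which its call begins. There is no depth.
- arm.job_done(): hands the job in; it is judged then, once.
Trained networks look in the newest picture that a camera, given by its name, has taken for a name from the list of things; names that differ only in an ending like _2 or _b are one class to them, and where a whole thing is asked for, a point or a joint stands for the part that bears it (a point fixed in the world has none). Each returns a list of dicts, best first, with "score" (0 to 1); they miss things now and then, are a little off and sometimes report something else, mostly with a low value. They report only what shows in the picture. A call takes as long as a camera call.
- masks_of(camera, label): "mask" (400x640 bool, what is visible of it).
- place_of(camera, label): "point" ([x, y, z] in m, in the coordinates of the camera as it stood for that picture, good to about 4 mm: a listed point, or the origin of a listed thing).
The state is a dict: "time_s": time; "joint_positions": joint angles; "qvel": joint speeds; "joint_torque": joint torques, N m; "eef_pos": TCP position; "tool_rot": TCP orientation; "force": force on the tool from outside, world axes, zero at the start; "ft_torque": the same for the moment, N m; "finger_gap": finger opening in m; "gripper_force": force on a finger pad.
Only numpy, scipy, OpenCV 4.12 (cv2) and the standard library are available. Lean on these libraries where they do the work, as an engineer would, in place of code of your own. Each camera call takes 0.05 s, during which the arm holds its last target. There are 200 camera calls.

## Working session

There is one attempt and no reset: what is moved stays moved. The work goes in short steps, Python scripts to look and compute and a shell command to move; the robot and the scene stay as the last step left them, time stands still between calls to the robot, and variables do not carry over. Pictures are saved under pics/ and viewed, at most 14 in all, crops included, and the job is handed in when it is done.

```bash
ls; mkdir -p pics; cat > h.py <<'E'
import numpy as np, cv2
from plant import arm, get_image, masks_of, place_of
from scipy.spatial.transform import Rotation as R
NAMES="guide_pin sleeve_block pin_rest block_plane plane_rest sanding_block sander_rest hex_keys keys_rest glue_bottle".split()
def w(im,p):
    T=np.linalg.inv(im["world_to_cam"]); return T[:3,:3]@p+T[:3,3]
def ray(im,uv,z):
    K=np.array([[im["fx"],0,im["cx"]],[0,im["fy"],im["cy"]],[0,0,1]])
    n=cv2.undistortPoints(np.array(uv,float).reshape(-1,1,2),K,np.array(im["dist"],float)).reshape(-1,2)
    T=np.linalg.inv(im["world_to_cam"]); d=np.c_[n,np.ones(len(n))]@T[:3,:3].T
    return T[:3,3]+d*((z-T[2,3])/d[:,2])[:,None]
def save(im,name): cv2.imwrite("pics/"+name+".png",im["color"][:,:,::-1])
E
python3 - <<'E'
from h import *
s=arm.observe();print(s)
for c in("top","scene"):
    im=get_image(c);save(im,c+"0")
    print(c,np.linalg.inv(im["world_to_cam"])[:3,3].round(3))
    for n in NAMES:
        r=place_of(c,n);print(n,[(round(q["score"],2),w(im,np.array(q["point"])).round(3).tolist()) for q in r[:2]])
        for m in masks_of(c,n)[:1]:
            ys,xs=np.nonzero(m["mask"]);print("   ",round(m["score"],2),len(xs),cv2.minAreaRect(np.c_[xs,ys].astype(np.int32)))
E
```

```text
pics
{'time_s': 0.0, 'joint_positions': array([-1.39838551e+00,  3.13471861e-01,  1.49847182e+00, -1.60362478e-05,
        1.33099806e+00, -2.23415074e-01]), 'qvel': array([ 0.00169815, -0.00091324,  0.00031008, -0.00079096, -0.00048684,
        0.00044391]), 'joint_torque': array([-3.49022093e-04, -4.12269831e+01, -2.59742296e+01, -2.31042031e-04,
        4.14993876e-03,  1.67673278e-05]), 'eef_pos': array([ 0.20235738, -0.48415742,  0.24171081]), 'tool_rot': array([-3.07894197e+00, -6.17451409e-01, -2.95671447e-05]), 'force': array([ 0.65787678, -0.60849801,  0.14359791]), 'ft_torque': array([0.01932752, 0.00537515, 0.04962072]), 'gripper_force': 0.0, 'finger_gap': 0.08544096968672407}
top [0.278 0.128 1.203]
guide_pin [(0.65, [0.453, -0.059, 0.011]), (0.22, [0.626, -0.049, -0.001])]
    0.68 164 ((402.5, 227.0), (14.0, 13.0), 90.0)
sleeve_block [(0.95, [0.454, -0.055, 0.001])]
    0.87 595 ((397.4000549316406, 230.6999969482422), (23.717082977294922, 34.46882247924805), 71.56504821777344)
pin_rest [(0.8, [0.611, -0.268, 0.001])]
    0.58 643 ((468.9974670410156, 178.53553771972656
[... 2014 characters left out ...]
329.6573791503906, 219.70303344726562), (23.3759822845459, 40.4041748046875), 40.91438674926758)
sander_rest [(0.83, [0.573, 0.357, -0.002])]
    0.87 1321 ((245.33822631835938, 227.8970947265625), (29.32625961303711, 52.821563720703125), 59.03623962402344)
hex_keys [(0.69, [0.437, 0.16, -0.002])]
    0.26 618 ((294.0, 189.5), (16.551666259765625, 44.62776184082031), 65.69544982910156)
keys_rest [(0.9, [0.599, 0.163, -0.005])]
    0.68 616 ((294.34478759765625, 189.86207580566406), (16.341188430786133, 45.309661865234375), 68.19859313964844)
glue_bottle [(0.66, [0.5, 0.524, -0.0])]
    0.9 1295 ((197.9000244140625, 256.800048828125), (63.0571174621582, 26.832815170288086), 63.43495178222656)
```

```bash
python3 - <<'E'
import cv2
a=cv2.imread("pics/top0.png")[130:290,160:520];cv2.imwrite("pics/top0c.png",cv2.resize(a,(800,356),interpolation=cv2.INTER_CUBIC))
from h import *
im=get_image("top")
# axis angles from masks: world direction via z plane
for n,z in dict(block_plane=.03,plane_rest=.01,sanding_block=.031,sander_rest=.01,hex_keys=.026,keys_rest=.01,sleeve_block=.03,pin_rest=.01).items():
    m=masks_of("top",n)[0]["mask"].astype(np.uint8)
    _,l,st,_=cv2.connectedComponentsWithStats(m);k=1+st[1:,4].argmax();ys,xs=np.nonzero(l==k)
    p=ray(im,np.c_[xs,ys],z)[:,:2]
    c=p.mean(0);e,v=np.linalg.eigh(np.cov((p-c).T));d=v[:,1]
    r=cv2.minAreaRect((p*1e4).astype(np.int32))
    b=cv2.boxPoints(r)/1e4;e1,e2=b[1]-b[0],b[2]-b[1];L=e1 if np.linalg.norm(e1)>np.linalg.norm(e2) else e2
    f=lambda d:round(np.degrees(np.arctan2(d[1],d[0]))%180,1)
    print(n,c.round(3),"rect c",(np.array(r[0])/1e4).round(3),"size",(np.array(r[1])/10).round(0),"long axis deg from x: pca",f(d),"rect",f(L))
E
```

```text
block_plane [0.402 0.366] rect c [0.402 0.367] size [151.  47.] long axis deg from x: pca 75.1 rect 74.8
plane_rest [ 0.619 -0.05 ] rect c [ 0.62 -0.05] size [183.  78.] long axis deg from x: pca 85.8 rect 85.2
sanding_block [0.438 0.162] rect c [0.437 0.162] size [ 65. 112.] long axis deg from x: pca 105.4 rect 106.5
sander_rest [0.568 0.36 ] rect c [0.568 0.36 ] size [102. 150.] long axis deg from x: pca 89.9 rect 91.7
hex_keys [ 0.448 -0.278] rect c [ 0.448 -0.279] size [ 18. 103.] long axis deg from x: pca 112.2 rect 113.4
keys_rest [0.601 0.165] rect c [0.602 0.165] size [131.  53.] long axis deg from x: pca 81.2 rect 81.4
sleeve_block [ 0.45  -0.048] rect c [ 0.454 -0.052] size [64. 96.] long axis deg from x: pca 108.3 rect 108.7
pin_rest [ 0.609 -0.266] rect c [ 0.609 -0.266] size [73. 79.] long axis deg from x: pca 165.9 rect 176.2
```

View pics/top0c.png

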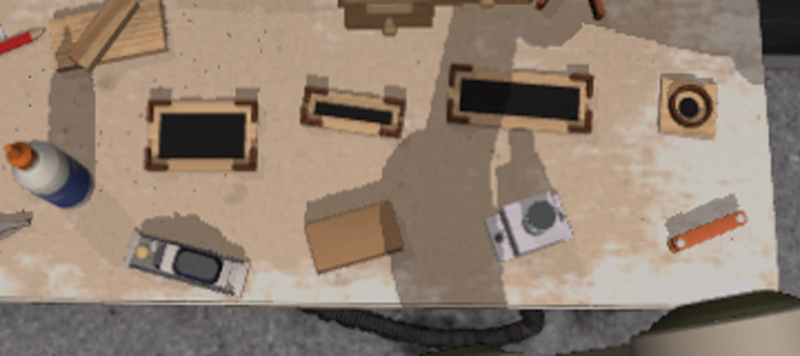

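```bash
cat >> h.py <<'E'
def state():
    s=arm.observe();M=R.from_rotvec(s["tool_rot"]).as_matrix()
    h=np.degrees(np.arctan2(M[1,0],M[0,0]))
    print("t",round(s["time_s"],2),"tcp",s["eef_pos"].round(4),"h",round(h,2),"tilt",round(np.degrees(np.arccos(-M[2,2])),2),"gap",round(s["finger_gap"],4),"F",s["force"].round(1),"gf",round(s["gripper_force"],1),"q",s["joint_positions"].round(2))
    return s,h
def go(x,y,z,h):
    "turn first, then shift"
    s,h0=state();d=np.array([x,y,z])-s["eef_pos"];a=np.radians(h)
    t=np.array([d[0]*np.cos(a)+d[1]*np.sin(a), d[0]*np.sin(a)-d[1]*np.cos(a), -d[2]])
    print("turn deg",round(h0-h,2),"units",round((h0-h)/180,4),"| shift units",(t/.4).round(4),"min rows",round(np.linalg.norm(t)/.0625,1))
def meas(cam,n,z):
    im=get_image(cam)
    for q in place_of(cam,n)[:1]: print(n,"place",round(q["score"],2),w(im,np.array(q["point"])).round(4))
    for q in masks_of(cam,n)[:1]:
        m=q["mask"].astype(np.uint8);_,l,st,_=cv2.connectedComponentsWithStats(m);k=1+st[1:,4].argmax();ys,xs=np.nonzero(l==k)
        p=ray(im,np.c_[xs,ys],z)[:,:2];r=cv2.minAreaRect((p*1e4).astype(np.int32))
        b=cv2.boxPoints(r)/1e4;e=max(b[1]-b[0],b[2]-b[1],key=np.linalg.norm)
        print("  mask",round(q["score"],2),"c",(np.array(r[0])/1e4).round(4),"size",(np.array(r[1])/10).round(0),"deg",round(np.degrees(np.arctan2(e[1],e[0]))%180,1),"px",xs.min(),xs.max(),ys.min(),ys.max())
    return im
E
python3 -c "
from h import *
go(.449,-.279,.22,112.5)"
```

```text
t 2.55 tcp [ 0.2024 -0.4844  0.2423] h 22.68 tilt 0.0 gap 0.0854 F [-0.2 -0.1 -0.7] gf 0.0 q [-1.4   0.31  1.5  -0.    1.33 -0.22]
turn deg -89.82 units -0.499 | shift units [0.2385 0.7661 0.0558] min rows 5.1
```

```bash
python3 -m inch '[0,0,0,0,0,-0.055,1, 0,0,0,0,0,-0.055,1, 0,0,0,0,0,-0.055,1, 0,0,0,0,0,-0.055,1, 0,0,0,0,0,-0.055,1, 0,0,0,0,0,-0.055,1, 0,0,0,0,0,-0.055,1, 0,0,0,0,0,-0.055,1]'
python3 -m inch '[0,0,0,0,0,-0.059,1, 0.034,0.109,0.008,0,0,0,1, 0.034,0.109,0.008,0,0,0,1, 0.034,0.109,0.008,0,0,0,1, 0.034,0.109,0.008,0,0,0,1, 0.034,0.109,0.008,0,0,0,1, 0.034,0.109,0.008,0,0,0,1, 0.034,0.109,0.008,0,0,0,1]'
python3 -c "
from h import *
im=meas('wrist','hex_keys',.026);save(im,'w1')
go(.449,-.279,.016,112.5)"
```

```text
time_s: 3.55
eef_pos: [0.2024, -0.4844, 0.2423]
tool_rot: [1.973, 2.445, -0.0]
force: [0.6, 0.0, 0.1]
finger_gap: 0.085
gripper_force: 0.0
time_s: 4.55
eef_pos: [0.449, -0.2786, 0.2199]
tool_rot: [1.745, 2.612, -0.0]
force: [0.3, -1.3, 0.3]
finger_gap: 0.0853
gripper_force: 0.0
hex_keys place 0.56 [ 0.4473 -0.2855 -0.0016]
  mask 0.64 c [ 0.4499 -0.2829] size [ 20. 101.] deg 111.9 px 314 334 131 227
t 4.7 tcp [ 0.4489 -0.2784  0.2196] h 112.67 tilt 0.03 gap 0.0851 F [-0.7  0.1 -0.2] gf 0.0 q [-0.78  0.34  1.52  0.    1.28 -1.17]
turn deg 0.17 units 0.001 | shift units [-1.400e-03 -3.000e-04  5.091e-01] min rows 3.3
```

View pics/w1.png

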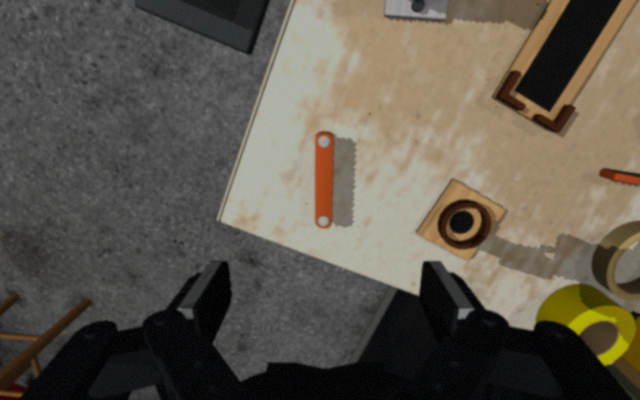

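```bash
python3 -m inch '[-0.007,-0.003,0.102,0,0,0,0.3, 0,0,0.102,0,0,0,0, 0,0,0.102,0,0,0,0, 0,0,0.102,0,0,0,0, 0,0,0.102,0,0,0,0, 0,0,0,0,0,0,-1, 0,0,0,0,0,0,-1, 0,0,0,0,0,0,-1]'
python3 -m inch '[0,0,0,0,0,0,-1, 0,0,0,0,0,0,-1, 0,0,-0.1,0,0,0,-1, 0,0,-0.1,0,0,0.045,-1, 0,0,-0.1,0,0,0.045,-1, 0,0,-0.1,0,0,0.045,-1, 0,0,-0.05,0,0,0.038,-1, 0,0,0,0,0,0,-1]'
python3 -c "
from h import *
go(.601,.165,.2,81.3)"
```

```text
time_s: 5.7
eef_pos: [0.4484, -0.2835, 0.0175]
tool_rot: [1.744, 2.61, -0.001]
force: [-0.6, 0.3, -2.7]
finger_gap: 0.0174
gripper_force: 58.5
time_s: 6.7
eef_pos: [0.4482, -0.283, 0.1971]
tool_rot: [2.379, 2.047, 0.0]
force: [0.4, 0.0, -2.5]
finger_gap: 0.017
gripper_force: 59.0
t 6.7 tcp [ 0.4482 -0.283   0.1971] h 81.43 tilt 0.16 gap 0.017 F [ 0.4  0.  -2.5] gf 59.0 q [-0.78  0.36  1.55 -0.    1.22 -0.63]
turn deg 0.13 units 0.0007 | shift units [ 1.1649  0.2081 -0.0073] min rows 7.6
```

```bash
python3 -m inch '[0.12,0.021,0,0,0,0,-1, 0.12,0.021,0,0,0,0,-1, 0.12,0.021,0,0,0,0,-1, 0.12,0.021,0,0,0,0,-1, 0.12,0.021,0,0,0,0,-1, 0.12,0.021,0,0,0,0,-1, 0.12,0.021,0,0,0,0,-1, 0.12,0.021,0,0,0,0,-1]'
python3 -m inch '[0.12,0.021,0,0,0,0,-1, 0.085,0.019,0,0,0,0,-1, 0,0,0,0,0,0,-1, 0,0,0.07,0,0,0,-1, 0,0,0.07,0,0,0,-1, 0,0,0.07,0,0,0,-1, 0,0,0,0,0,0,-1, 0,0,0,0,0,0,-1]'
python3 -c "
from h import *
im=meas('wrist','keys_rest',.01);save(im,'w2')
meas('wrist','hex_keys',.12-.004)
go(.601,.165,.027,81.3)"
```

```text
time_s: 7.7
eef_pos: [0.5719, 0.0884, 0.1943]
tool_rot: [-2.378, -2.05, 0.003]
force: [0.1, -0.4, -2.1]
finger_gap: 0.0175
gripper_force: 59.0
time_s: 8.7
eef_pos: [0.6005, 0.1651, 0.1127]
tool_rot: [2.382, 2.048, 0.001]
force: [-0.2, 0.5, -2.0]
finger_gap: 0.0176
gripper_force: 59.0
  mask 0.56 c [0.604  0.1798] size [100.  52.] deg 82.5 px 288 362 116 248
hex_keys place 0.96 [0.5982 0.1633 0.0964]
  mask 0.82 c [0.6014 0.1656] size [100.  20.] deg 81.5 px 301 349 168 367
t 9.0 tcp [0.6004 0.1655 0.1125] h 81.37 tilt 0.06 gap 0.0175 F [-0.3  0.3 -2.2] gf 59.0 q [0.08 0.64 1.34 0.   1.16 0.23]
turn deg 0.07 units 0.0004 | shift units [-0.0009  0.0017  0.2138] min rows 1.4
```

View pics/w2.png

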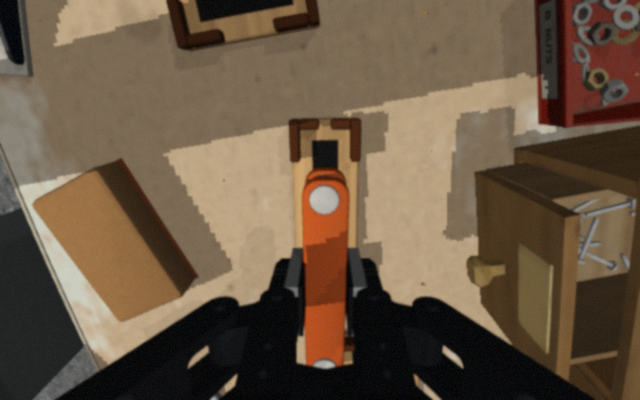

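```bash
python3 -m inch '[0,0,0.07,0,0,0,-1, 0,0,0.07,0,0,0,-1, 0,0,0.05,0,0,0,-1, 0,0,0.028,0,0,0,-1, 0,0,0,0,0,0,-1, 0,0,0,0,0,0,-0.2, 0,0,0,0,0,0,-0.2, 0,0,0,0,0,0,-0.2]'
python3 -m inch '[0,0,-0.03,0,0,0,-0.2, 0,0,-0.1,0,0,0,-0.2, 0,0,-0.1,0,0,-0.045,0.5, 0,0,-0.1,0,0,-0.045,1, 0,0,-0.05,0,0,-0.045,1, 0,0,0,0,0,0,1, 0,0,0,0,0,0,1, 0,0,0,0,0,0,1]'
python3 -c "
from h import *
im=meas('wrist','hex_keys',.034)
meas('wrist','keys_rest',.01)
meas('wrist','sanding_block',.031)
go(.437,.161,.2,105.7)"
```

```text
time_s: 10.0
eef_pos: [0.6003, 0.1655, 0.025]
tool_rot: [2.382, 2.048, 0.001]
force: [-0.6, -0.0, -0.7]
finger_gap: 0.0339
gripper_force: 0.0
time_s: 11.0
eef_pos: [0.5998, 0.1654, 0.1755]
tool_rot: [-1.899, -2.501, 0.002]
force: [0.3, -0.1, 0.3]
finger_gap: 0.0859
gripper_force: 0.0
hex_keys place 0.59 [0.5979 0.1642 0.0104]
  mask 0.71 c [0.5731 0.291 ] size [91. 38.] deg 15.7 px 275 397 0 55
keys_rest place 0.79 [ 5.989e-01  1.635e-01 -3.000e-04]
  mask 0.94 c [0.602  0.1618] size [137.  51.] deg 82.0 px 276 380 111 256
sanding_block place 0.73 [0.4379 0.159  0.0007]
  mask 0.75 c [0.4462 0.1628] size [ 74. 111.] deg 106.7 px 96 197 77 208
t 11.45 tcp [0.6002 0.1655 0.1766] h 105.65 tilt 0.01 gap 0.0855 F [-0.2 -0.  -0.8] gf 0.0 q [ 0.08  0.58  1.27  0.    1.29 -0.19]
turn deg -0.05 units -0.0003 | shift units [ 0.0996 -0.3957 -0.0584] min rows 2.6
```

```bash
python3 -m inch '[0.025,-0.099,0,0,0,0,1, 0.025,-0.099,0,0,0,0,1, 0.025,-0.099,0,0,0,0,1, 0.025,-0.099,0,0,0,0,1, 0,0,0.07,0,0,0,1, 0,0,0.03,0,0,0,1, 0,0,0,0,0,0,1, 0,0,0,0,0,0,1]'
python3 -c "
from h import *
im=meas('wrist','sanding_block',.031);save(im,'w3')
go(.437,.160,.016,106)"
```

```text
time_s: 12.45
eef_pos: [0.4375, 0.1612, 0.1372]
tool_rot: [1.898, 2.503, 0.001]
force: [0.3, -0.2, 0.5]
finger_gap: 0.0854
gripper_force: 0.0
sanding_block place 0.63 [ 0.4367  0.162  -0.0019]
  mask 0.69 c [0.4393 0.1624] size [ 61. 114.] deg 106.5 px 284 368 126 269
t 12.6 tcp [0.4373 0.1613 0.1372] h 105.65 tilt 0.05 gap 0.0856 F [-0.2  0.1  0. ] gf 0.0 q [ 0.1   0.3   1.81  0.    1.03 -0.17]
turn deg -0.35 units -0.0019 | shift units [-0.0028 -0.0015  0.3029] min rows 1.9
```

View pics/w3.png

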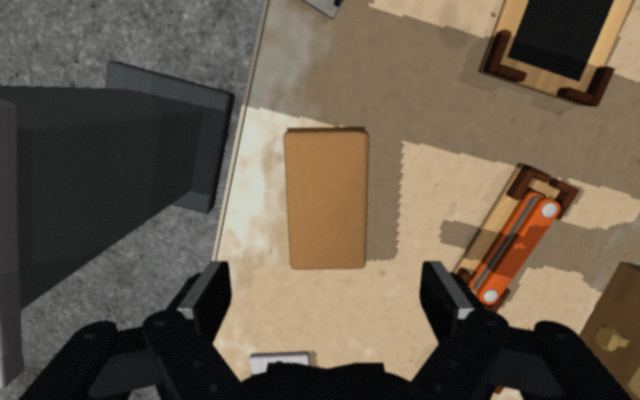

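```bash
python3 -m inch '[0,0.002,0.1,0,0,0,1, 0,0,0.1,0,0,0,1, 0,0,0.07,0,0,0,1, 0,0,0.033,0,0,-0.003,1, 0,0,0,0,0,0,-1, 0,0,0,0,0,0,-1, 0,0,0,0,0,0,-1, 0,0,0,0,0,0,-1]'
python3 -m inch '[0,0,-0.03,0,0,0,-1, 0,0,-0.1,0,0,0.028,-1, 0,0,-0.1,0,0,0.028,-1, 0,0,-0.05,0,0,0.028,-1, 0,0,0,0,0,0,-1, 0,0,0,0,0,0,-1, 0,0,0,0,0,0,-1, 0,0,0,0,0,0,-1]'
python3 -c "
from h import *
im=meas('wrist','sander_rest',.01)
go(.569,.358,.13,90.6)"
```

```text
time_s: 13.6
eef_pos: [0.4383, 0.1616, 0.0166]
tool_rot: [1.885, 2.511, 0.002]
force: [-0.9, -0.0, 6.4]
finger_gap: 0.0613
gripper_force: 66.0
time_s: 14.6
eef_pos: [0.4374, 0.1614, 0.1269]
tool_rot: [-2.199, -2.242, 0.002]
force: [-0.5, -0.2, -1.7]
finger_gap: 0.0615
gripper_force: 66.0
  mask 0.98 c [0.5725 0.2954] size [103.  24.] deg 3.0 px 450 597 0 37
t 14.75 tcp [0.4375 0.1614 0.1272] h 91.09 tilt 0.03 gap 0.061 F [ 0.3  0.3 -1. ] gf 66.0 q [ 0.1   0.32  1.82 -0.    1.    0.08]
turn deg 0.49 units 0.0027 | shift units [ 0.488   0.3338 -0.0069] min rows 3.8
```

```bash
python3 -m inch '[0.09,0.067,0,0,0,0.003,-1, 0.1,0.067,0,0,0,0,-1, 0.1,0.067,0,0,0,0,-1, 0.1,0.067,0,0,0,0,-1, 0.1,0.067,0,0,0,0,-1, 0,0,0,0,0,0,-1, 0,0,0,0,0,0,-1, 0,0,0,0,0,0,-1]'
python3 -c "
from h import *
im=meas('wrist','sander_rest',.01);save(im,'w4')
meas('wrist','sanding_block',.142)
meas('top','sander_rest',.01)
go(.569,.358,.026,90.6)"
```

```text
time_s: 15.75
eef_pos: [0.5692, 0.3581, 0.1278]
tool_rot: [-2.212, -2.231, 0.0]
force: [1.2, -0.0, -0.8]
finger_gap: 0.0615
gripper_force: 66.0
  mask 0.61 c [0.5692 0.4134] size [95. 31.] deg 0.5 px 261 388 107 149
sanding_block place 0.55 [0.5674 0.3553 0.1138]
  mask 0.58 c [0.57   0.3668] size [ 61. 102.] deg 90.8 px 243 407 149 373
sander_rest place 0.71 [ 0.5679  0.3602 -0.0019]
  mask 0.93 c [0.5711 0.3057] size [95. 40.] deg 2.0 px 262 276 174 206
t 16.2 tcp [0.5694 0.3589 0.1276] h 90.54 tilt 0.0 gap 0.0616 F [ 0.1 -0.5 -0.6] gf 66.0 q [0.39 0.74 1.13 0.   1.27 0.38]
turn deg -0.06 units -0.0004 | shift units [-0.0023 -0.0011  0.2539] min rows 1.6
```

View pics/w4.png

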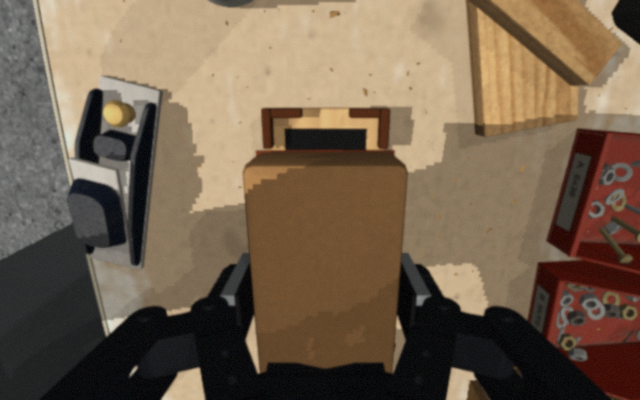

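```bash
python3 -m inch '[0,0,0.08,0,0,0,-1, 0,0,0.08,0,0,0,-1, 0,0,0.06,0,0,0,-1, 0,0,0.035,0,0,0,-1, 0,0,0,0,0,0,-1, 0,0,0,0,0,0,0.85, 0,0,0,0,0,0,0.85, 0,0,0,0,0,0,0.85]'
python3 -m inch '[0,0,-0.03,0,0,0,0.85, 0,0,-0.1,0,0,0,1, 0,0,-0.1,0,0,0.043,1, 0,0,-0.1,0,0,0.043,1, 0,0,0,0,0,0,1, 0,0,0,0,0,0,1, 0,0,0,0,0,0,1, 0,0,0,0,0,0,1]'
python3 -c "
from h import *
im=meas('wrist','sanding_block',.039)
meas('wrist','sander_rest',.01)
meas('wrist','block_plane',.051)
meas('top','sanding_block',.039)
go(.404,.369,.15,75)"
```

```text
time_s: 17.2
eef_pos: [0.5696, 0.359, 0.0258]
tool_rot: [2.211, 2.232, 0.001]
force: [-0.0, 0.2, -0.3]
finger_gap: 0.0791
gripper_force: 0.0
time_s: 18.2
eef_pos: [0.5692, 0.3588, 0.1567]
tool_rot: [-2.491, -1.914, 0.002]
force: [0.1, 0.2, 0.1]
finger_gap: 0.0854
gripper_force: 0.0
sanding_block place 0.97 [0.5702 0.3562 0.0083]
  mask 0.97 c [0.5709 0.3597] size [ 61. 114.] deg 90.9 px 270 378 118 267
  mask 0.92 c [0.5693 0.3555] size [ 95. 148.] deg 90.5 px 249 392 97 276
block_plane place 0.73 [0.4066 0.3705 0.0027]
sanding_block place 0.7 [0.5689 0.3564 0.0118]
  mask 0.52 c [0.5679 0.3129] size [30. 67.] deg 175.9 px 259 270 177 200
t 18.8 tcp [0.5694 0.359  0.1575] h 75.06 tilt 0.0 gap 0.0852 F [ 0.2 -0.2 -0.1] gf 0.0 q [ 0.39  0.71  1.1  -0.    1.33  0.65]
turn deg 0.06 units 0.0003 | shift units [-0.0828 -0.406   0.0188] min rows 2.7
```

Sanding block is placed well. Now to the plane.

```bash
python3 -m inch '[-0.02,-0.102,0.005,0,0,0,1, -0.02,-0.102,0.005,0,0,0,1, -0.02,-0.102,0.005,0,0,0,1, -0.022,-0.1,0.004,0,0,0,1, 0,0,0,0,0,0,1, 0,0,0,0,0,0,1, 0,0,0,0,0,0,1, 0,0,0,0,0,0,1]'
python3 -c "
from h import *
im=meas('wrist','block_plane',.03);save(im,'w5')
go(.405,.369,.018,75)"
```

```text
time_s: 19.8
eef_pos: [0.4047, 0.369, 0.1497]
tool_rot: [2.492, 1.913, -0.0]
force: [-0.7, -1.0, -0.8]
finger_gap: 0.0859
gripper_force: 0.0
block_plane place 0.74 [0.4054 0.3699 0.0032]
  mask 0.96 c [0.4066 0.3776] size [141.  45.] deg 75.8 px 294 352 95 267
t 19.95 tcp [0.4043 0.3691 0.1498] h 75.04 tilt 0.01 gap 0.0851 F [-0.5  0.2 -0.4] gf 0.0 q [0.53 0.45 1.56 0.   1.14 0.79]
turn deg 0.04 units 0.0002 | shift units [3.000e-04 1.700e-03 3.294e-01] min rows 2.1
```

View pics/w5.png

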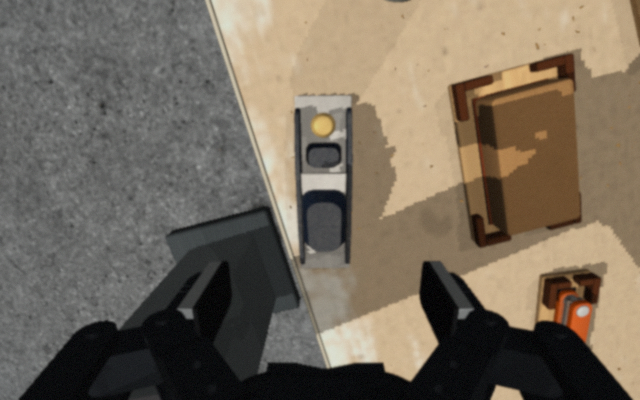

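```bash
python3 -m inch '[0,0.002,0.1,0,0,0,1, 0,0,0.1,0,0,0,1, 0,0,0.08,0,0,0,1, 0,0,0.05,0,0,-0.003,1, 0,0,0,0,0,0,-1, 0,0,0,0,0,0,-1, 0,0,0,0,0,0,-1, 0,0,0,0,0,0,-1]'
python3 -m inch '[0,0,0,0,0,0,-1, 0,0,-0.03,0,0,0,-1, 0,0,-0.1,0,0,-0.028,-1, 0,0,-0.1,0,0,-0.028,-1, 0,0,-0.1,0,0,0,-1, 0,0,-0.1,0,0,0,-1, 0,0,0,0,0,0,-1, 0,0,0,0,0,0,-1]'
python3 -c "
from h import *
go(.620,-.051,.19,85.7)"
```

```text
time_s: 20.95
eef_pos: [0.4053, 0.3694, 0.0193]
tool_rot: [-2.482, -1.925, -0.003]
force: [-2.7, 0.5, 6.0]
finger_gap: 0.0441
gripper_force: 64.2
time_s: 21.95
eef_pos: [0.404, 0.3684, 0.1881]
tool_rot: [-2.303, -2.136, 0.005]
force: [0.3, -0.5, -7.3]
finger_gap: 0.0438
gripper_force: 64.6
t 21.95 tcp [0.404  0.3684 0.1881] h 85.67 tilt 0.18 gap 0.0438 F [ 0.3 -0.5 -7.3] gf 64.6 q [ 0.52  0.41  1.51 -0.    1.23  0.6 ]
turn deg -0.03 units -0.0001 | shift units [-1.005   0.617  -0.0047] min rows 7.5
```

```bash
python3 -m inch '[-0.1,0.062,0,0,0,0,-1, -0.1,0.062,0,0,0,0,-1, -0.1,0.062,0,0,0,0,-1, -0.1,0.062,0,0,0,0,-1, -0.1,0.062,0,0,0,0,-1, -0.1,0.062,0,0,0,0,-1, -0.1,0.062,0,0,0,0,-1, -0.1,0.062,0,0,0,0,-1]'
python3 -m inch '[-0.1,0.062,0,0,0,0,-1, -0.105,0.059,0,0,0,0,-1, 0,0,0.08,0,0,0,-1, 0,0,0.08,0,0,0,-1, 0,0,0,0,0,0,-1, 0,0,0,0,0,0,-1, 0,0,0,0,0,0,-1, 0,0,0,0,0,0,-1]'
python3 -c "
from h import *
im=meas('wrist','plane_rest',.01);save(im,'w6')
meas('wrist','block_plane',.14)
meas('top','plane_rest',.01)
go(.620,-.051,.0265,85.7)"
```

```text
time_s: 22.95
eef_pos: [0.5783, 0.0335, 0.1875]
tool_rot: [-2.301, -2.134, 0.004]
force: [1.6, -0.5, -7.2]
finger_gap: 0.0438
gripper_force: 64.5
time_s: 23.95
eef_pos: [0.6209, -0.0505, 0.1268]
tool_rot: [2.303, 2.135, 0.001]
force: [0.4, 0.1, -7.2]
finger_gap: 0.0433
gripper_force: 64.5
  mask 0.96 c [0.6275 0.036 ] size [13. 78.] deg 176.3 px 270 379 75 94
block_plane place 0.83 [ 0.6196 -0.0496  0.1083]
  mask 0.63 c [ 0.6229 -0.0309] size [117.  44.] deg 85.7 px 268 382 94 367
  mask 0.74 c [0.6269 0.0167] size [51. 80.] deg 175.9 px 361 379 158 185
t 24.4 tcp [ 0.6207 -0.0505  0.1259] h 85.68 tilt 0.0 gap 0.0439 F [ 0.3 -0.8 -6.9] gf 64.5 q [-0.27  0.63  1.33  0.    1.18 -0.19]
turn deg -0.02 units -0.0001 | shift units [-0.0013 -0.0016  0.2485] min rows 1.6
```

View pics/w6.png

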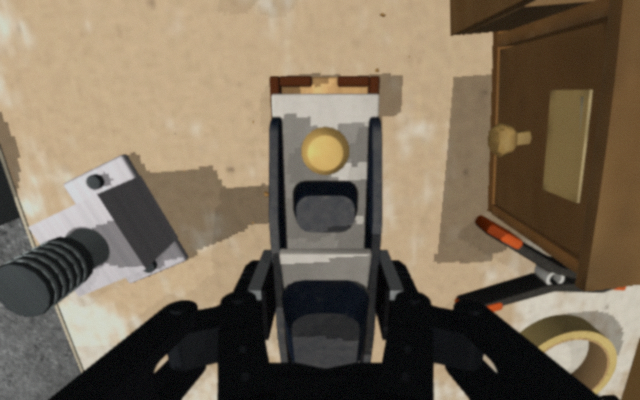

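```bash
python3 -m inch '[0,0,0.08,0,0,0,-1, 0,0,0.08,0,0,0,-1, 0,0,0.055,0,0,0,-1, 0,0,0.034,0,0,0,-1, 0,0,0,0,0,0,-1, 0,0,0,0,0,0,0.4, 0,0,0,0,0,0,0.4, 0,0,0,0,0,0,0.4]'
python3 -m inch '[0,0,-0.03,0,0,0,0.4, 0,0,-0.1,0,0,0,0.5, 0,0,-0.1,0,0,0,1, 0,0,-0.1,0,0,0,1, 0,0,-0.1,0,0,0,1, 0,0,0,0,0,0,1, 0,0,0,0,0,0,1, 0,0,0,0,0,0,1]'
python3 -c "
from h import *
im=meas('wrist','block_plane',.04)
meas('wrist','plane_rest',.01)
meas('wrist','guide_pin',.11)
meas('wrist','sleeve_block',.055)
go(.454,-.058,.2,85.7)"
```

```text
time_s: 25.4
eef_pos: [0.6211, -0.0506, 0.0269]
tool_rot: [2.303, 2.135, 0.001]
force: [0.0, -1.0, 1.3]
finger_gap: 0.0596
gripper_force: 0.0
time_s: 26.4
eef_pos: [0.6202, -0.0504, 0.1972]
tool_rot: [-2.302, -2.135, 0.002]
force: [0.0, 0.2, -0.2]
finger_gap: 0.0855
gripper_force: 0.0
block_plane place 0.92 [ 0.6236 -0.0497  0.0111]
  mask 0.81 c [ 0.6227 -0.0428] size [140.  45.] deg 85.7 px 302 352 97 249
  mask 0.77 c [ 0.6212 -0.0527] size [191.  79.] deg 85.8 px 284 368 80 266
guide_pin place 0.88 [ 0.4536 -0.0592  0.0119]
  mask 0.9 c [ 0.4706 -0.0518] size [67. 34.] deg 23.6 px 82 159 198 258
sleeve_block place 0.95 [ 0.4537 -0.0608 -0.0026]
  mask 0.67 c [ 0.4662 -0.0514] size [87. 86.] deg 19.4 px 97 213 143 252
t 27.0 tcp [ 0.6207 -0.0505  0.1983] h 85.68 tilt 0.0 gap 0.0854 F [ 1.1  0.  -0. ] gf 0.0 q [-0.27  0.56  1.24 -0.    1.34 -0.19]
turn deg -0.02 units -0.0001 | shift units [-0.0499 -0.4141 -0.0043] min rows 2.7
```

```bash
python3 -m inch '[-0.0125,-0.104,0,0,0,0,1, -0.0125,-0.104,0,0,0,0,1, -0.0125,-0.104,0,0,0,0,1, -0.0145,-0.103,0,0,0,0,1, 0,0,0,0,0,0,0.4, 0,0,0,0,0,0,0.4, 0,0,0,0,0,0,0.4, 0,0,0,0,0,0,0.4]'
python3 -c "
from h import *
im=meas('wrist','guide_pin',.11);save(im,'w7')
meas('wrist','sleeve_block',.055)
go(.4537,-.059,.083,85.7)"
```

```text
time_s: 28.0
eef_pos: [0.454, -0.0587, 0.1981]
tool_rot: [-2.303, -2.136, 0.0]
force: [1.0, 0.1, 0.5]
finger_gap: 0.0602
gripper_force: 0.0
guide_pin place 0.9 [ 0.4531 -0.0543  0.0119]
  mask 0.96 c [ 0.4554 -0.0536] size [43. 33.] deg 84.5 px 302 349 175 233
sleeve_block place 0.76 [ 0.4549 -0.0626 -0.0035]
  mask 0.93 c [ 0.4511 -0.0482] size [60. 84.] deg 109.0 px 280 368 121 216
t 28.3 tcp [ 0.4536 -0.0587  0.1983] h 85.68 tilt 0.0 gap 0.0599 F [ 1.  -0.   0.2] gf 0.0 q [-0.39  0.21  1.76  0.    1.18 -0.31]
turn deg -0.02 units -0.0001 | shift units [-7.000e-04  2.000e-04  2.881e-01] min rows 1.8
```

View pics/w7.png

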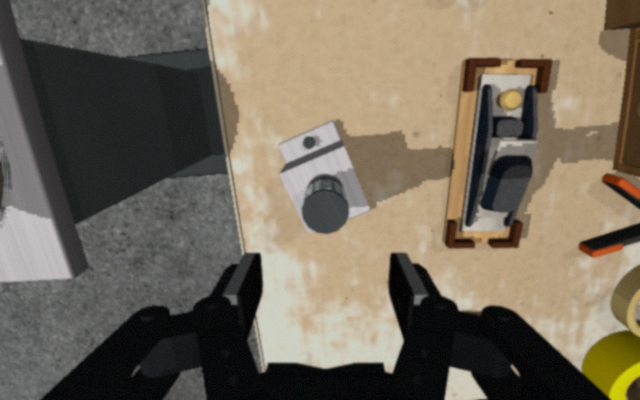

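```bash
python3 -m inch '[0,0.002,0.1,0,0,0,0.4, 0,0,0.1,0,0,0,0.4, 0,0,0.06,0,0,0,0.4, 0,0,0.028,0,0,0,0.4, 0,0,0,0,0,0,-1, 0,0,0,0,0,0,-1, 0,0,0,0,0,0,-1, 0,0,0,0,0,0,-1]'
python3 -c "
from h import *
state()"
```

```text
time_s: 29.3
eef_pos: [0.4548, -0.059, 0.0839]
tool_rot: [2.303, 2.135, 0.001]
force: [-1.7, 0.8, 6.5]
finger_gap: 0.0329
gripper_force: 59.7
t 29.3 tcp [ 0.4548 -0.059   0.0839] h 85.68 tilt 0.08 gap 0.0329 F [-1.7  0.8  6.5] gf 59.7 q [-0.39  0.37  1.88 -0.    0.88 -0.31]
```

```bash
python3 -m inch '[0,0,0,0,0,0,-1, 0,0,-0.03,0,0,0,-1, 0,0,-0.04,0,0,0,-1, 0,0,-0.04,0,0,0,-1, 0,0,-0.05,0,0,0,-1, 0,0,-0.05,0,0,0,-1, 0,0,-0.04,0,0,0,-1, 0,0,0,0,0,0,-1]'
python3 -c "
from h import *
im=meas('top','pin_rest',.008);meas('wrist','pin_rest',.008);save(get_image('wrist'),'w8');meas('wrist','guide_pin',.2)
go(.610,-.268,.183,85.7)"
```

```text
time_s: 30.3
eef_pos: [0.4547, -0.0589, 0.1841]
tool_rot: [2.302, 2.135, 0.002]
force: [-0.3, -0.7, -4.2]
finger_gap: 0.0323
gripper_force: 60.0
pin_rest place 0.64 [ 6.130e-01 -2.673e-01 -6.000e-04]
  mask 0.9 c [ 0.6112 -0.2682] size [74. 74.] deg 82.7 px 456 481 165 192
pin_rest place 0.47 [ 0.6116 -0.2718  0.0019]
  mask 0.75 c [ 0.6431 -0.2376] size [11. 27.] deg 139.1 px 493 511 320 332
guide_pin place 0.67 [ 0.4499 -0.0536  0.1113]
t 30.8 tcp [ 0.4543 -0.0588  0.1829] h 85.68 tilt 0.03 gap 0.0329 F [ 0.6 -0.2 -3.8] gf 60.0 q [-0.39  0.23  1.78  0.    1.14 -0.31]
turn deg -0.02 units -0.0001 | shift units [-4.924e-01  4.274e-01 -3.000e-04] min rows 4.2
```

View pics/w8.png

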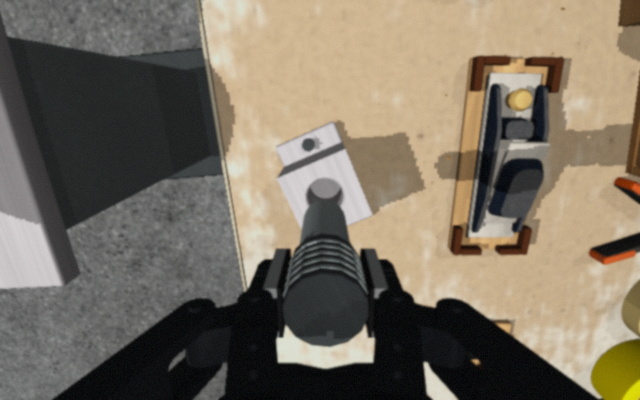

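```bash
python3 -m inch '[-0.03,0.026,0,0,0,0,-1, -0.075,0.065,0,0,0,0,-1, -0.09,0.078,0,0,0,0,-1, -0.09,0.078,0,0,0,0,-1, -0.09,0.078,0,0,0,0,-1, -0.075,0.066,0,0,0,0,-1, -0.042,0.039,0,0,0,0,-1, 0,0,0,0,0,0,-1]'
python3 -m inch '[0,0,0.06,0,0,0,-1, 0,0,0.06,0,0,0,-1, 0,0,0.04,0,0,0,-1, 0,0,0.02,0,0,0,-1, 0,0,0,0,0,0,-1, 0,0,0,0,0,0,-1, 0,0,0,0,0,0,-1, 0,0,0,0,0,0,-1]'
python3 -c "
from h import *
meas('wrist','pin_rest',.008);save(get_image('wrist'),'w9');meas('wrist','guide_pin',.12);meas('scene','guide_pin',.1);meas('scene','pin_rest',.008)
go(.611,-.268,.082,85.7)"
```

```text
time_s: 31.8
eef_pos: [0.6113, -0.2698, 0.1818]
tool_rot: [-2.305, -2.134, 0.001]
force: [0.6, 0.9, -3.0]
finger_gap: 0.033
gripper_force: 60.9
time_s: 32.8
eef_pos: [0.6112, -0.2681, 0.1115]
tool_rot: [2.303, 2.136, 0.0]
force: [0.4, -0.4, -3.5]
finger_gap: 0.0328
gripper_force: 60.9
  mask 0.59 c [ 0.6132 -0.2702] size [75. 74.] deg 83.9 px 278 379 158 253
guide_pin place 0.97 [ 0.611  -0.2677  0.0394]
  mask 0.63 c [ 0.6112 -0.2644] size [70. 37.] deg 88.2 px 283 367 200 346
pin_rest place 0.4 [ 0.6073 -0.2722  0.0028]
t 33.45 tcp [ 0.611  -0.268   0.1111] h 85.68 tilt 0.0 gap 0.0331 F [-0.5 -0.  -4.5] gf 60.9 q [-0.59  0.74  1.17 -0.    1.23 -0.51]
turn deg -0.02 units -0.0001 | shift units [ 0.0001 -0.0001  0.0727] min rows 0.5
```

View pics/w9.png

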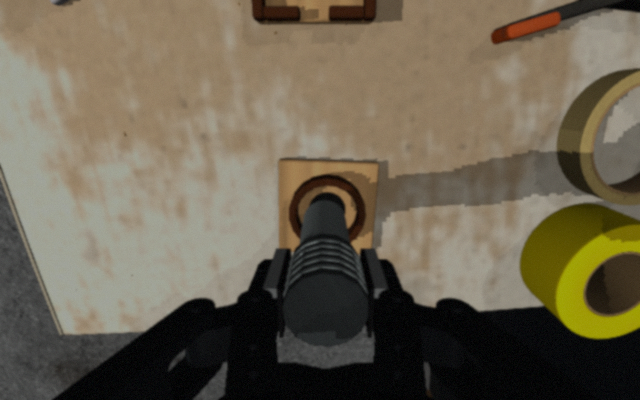

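```bash
python3 -m inch '[-0.003,0.004,0,0,0,0,-1, 0,0,0.02,0,0,0,-1, 0,0,0.025,0,0,0,-1, 0,0,0.02,0,0,0,-1, 0,0,0.008,0,0,0,-1, 0,0,0,0,0,0,-1, 0,0,0,0,0,0,-1, 0,0,0,0,0,0,-1]'
python3 -c "
from h import *
state();meas('wrist','guide_pin',.1)"
```

```text
time_s: 34.45
eef_pos: [0.6126, -0.2694, 0.082]
tool_rot: [2.303, 2.136, 0.0]
force: [-0.8, 0.3, -0.9]
finger_gap: 0.0328
gripper_force: 60.9
t 34.45 tcp [ 0.6126 -0.2694  0.082 ] h 85.68 tilt 0.01 gap 0.0328 F [-0.8  0.3 -0.9] gf 60.9 q [-0.59  0.77  1.19 -0.    1.18 -0.51]
guide_pin place 0.69 [ 0.6103 -0.2672  0.0066]
  mask 0.74 c [ 0.6161 -0.1644] size [ 3. 44.] deg 175.6 px 238 380 0 10
```

```bash
python3 -m inch '[0,0,0.001,0,0,0,-1, 0,0,0,0,0,0,-0.1, 0,0,0,0,0,0,0.2, 0,0,0,0,0,0,0.3, 0,0,0,0,0,0,0.3, 0,0,0,0,0,0,0.3, 0,0,0,0,0,0,0.3, 0,0,0,0,0,0,0.3]'
python3 -m inch '[0,0,-0.05,0,0,0,0.3, 0,0,-0.08,0,0,0,0.3, 0,0,-0.1,0,0,0,0.3, 0,0,-0.1,0,0,0,0.3, 0,0,-0.05,0,0,0,0.3, 0,0,0,0,0,0,0.3, 0,0,0,0,0,0,0.3, 0,0,0,0,0,0,0.3]'
python3 -c "
from h import *
state();im=meas('wrist','guide_pin',.108);meas('wrist','pin_rest',.008);save(im,'w10')
for n in ('guide_pin','block_plane','sanding_block','hex_keys','keys_rest','plane_rest','glue_bottle'):
    im=get_image('top');print(n,[(round(q['score'],2),w(im,np.array(q['point'])).round(3).tolist()) for q in place_of('top',n)[:2]])
a=im['color'][130:290,160:520,::-1];cv2.imwrite('pics/top1c.png',cv2.resize(a,(800,356),interpolation=cv2.INTER_CUBIC))"
```

```text
time_s: 35.6
eef_pos: [0.6126, -0.2693, 0.0815]
tool_rot: [2.304, 2.136, 0.0]
force: [0.6, 0.2, 0.6]
finger_gap: 0.0554
gripper_force: 0.0
time_s: 36.6
eef_pos: [0.6123, -0.2692, 0.2321]
tool_rot: [-2.302, -2.135, 0.001]
force: [1.3, -0.4, -0.1]
finger_gap: 0.0555
gripper_force: 0.0
t 36.6 tcp [ 0.6123 -0.2692  0.2321] h 85.67 tilt 0.12 gap 0.0555 F [ 1.3 -0.4 -0.1] gf 0.0 q [-0.59  0.65  1.01  0.    1.49 -0.51]
guide_pin place 0.76 [ 0.6116 -0.2671  0.0104]
  mask 0.82 c [ 0.6134 -0.262 ] size [47. 33.] deg 86.4 px 305 346 160 216
pin_rest place 0.78 [ 0.6113 -0.2749 -0.0022]
  mask 0.76 c [ 0.6136 -0.2705] size [74. 73.] deg 84.1 px 293 360 138 204
guide_pin [(0.43, [0.612, -0.267, 0.003])]
block_plane [(0.73, [0.62, -0.05, 0.007])]
sanding_block [(0.69, [0.57, 0.355, 0.015])]
hex_keys [(0.68, [0.601, 0.167, 0.011])]
keys_rest [(0.65, [0.6, 0.163, -0.002])]
plane_rest [(0.76, [0.625, -0.048, -0.002])]
glue_bottle [(0.8, [0.5, 0.529, -0.001])]
```

View pics/w10.png

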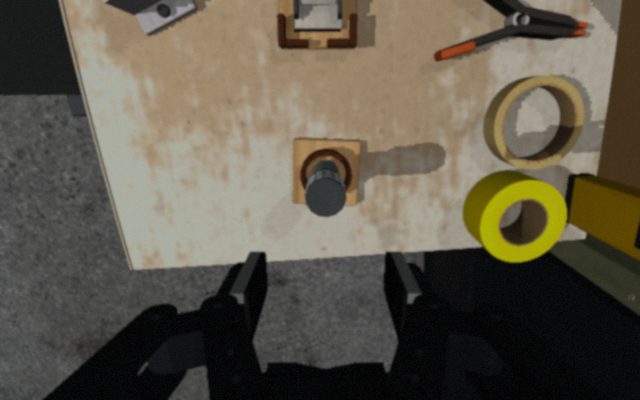

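View pics/top1c.png

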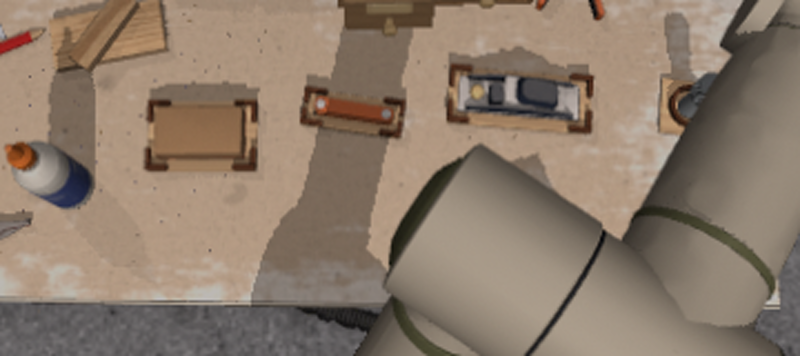

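The wrist picture shows the pin upright in the ring at about (326,180). The top picture shows the plane, sanding block and hex keys between their keepers, and the bottle standing.

```bash
python3 -c "
from plant import arm
print(arm.job_done())"
```

```text
the job is handed in; nothing more can be done
None
```

I handed the job in at about 37 s of the 115 s allowed; the judge returned no verdict. In the last pictures the pin stands upright in its holder, the plane, sanding block and hex keys lie in their rests, and the glue bottle is still standing.

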